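# Clear the jar and flip the tea box lid open

### The arm

A 6-joint arm with a two-finger parallel gripper is mounted at the origin on the work surface. World frame = base frame: x ahead of the robot, y to its left, z up, the work surface at z = 0. Lengths are in mm, angles in rad, forces in N, time in s.
With the tool pointing down it reaches from about 350 to 775 mm from the base axis. Payload 7.3 kg.
Tool frame: the origin (TCP) lies at the very end of the fingers, on their centre line; the grasp point (between the pads) lies 19 mm behind it; z points along the fingers, y is the line along which they close (so a half turn about z gives the same grasp; the last joint's range is limited). The gripper opens to 92 mm and grips with 3 to 60 N. Pads are 19 mm wide; open, the fingers measure 130 mm over their backs; the gripper's body (75 mm by 190 mm) begins 47 mm behind the grasp point.
Start: joints at [1.019, 0.342, 1.524, -0, 1.275, -0.146], TCP at [207.234, 482.389, 226.741] pointing down, gripper open.
Joint ranges: [-2.53, 2.53], [-0.77, 2.02], [0.04, 2.7], [-1, 4.14], [0.28, 2.66], [-3.11, 3.11]. Speed limits (rad/s): [2.57, 2.57, 3.14, 3.14, 3.14, 3.14].

### API

Orientations are given as [roll, pitch, yaw] about the fixed x, y, z axes, in that order (R = Rz(yaw) Ry(pitch) Rx(roll)).
In Python, from plant import bot gives the robot as it stands.
- The arm moves only by the tool jog_arm, never from a script. Its argument "targets" is a list of rows, each an object with "xyz": the shift along the tool's x, y, z as a fraction of full scale, a list of three; "spin": the turn about the tool's z as a fraction of full scale. In form: [{"xyz": [x, y, z], "spin": spin}, ...]. A call has exactly 10 rows; each row shifts and turns the commanded pose from where the row before left it, along the tool's axes as they then stand; what a row does not reach is not made up. Full scale, the value 1, is 80 mm for a shift and 0.1 rad for a turn. A row lasts 1/8 s, in which the tool goes at most 62.5 mm and 10.7 degrees, less where a joint would pass 70% of its speed; a pose out of reach is approached as far as the arm can. A call with a number of a shift or a turn outside -1 to 1 is refused whole. A call with a gripper value outside its range is refused whole. "gripper" is the opening in per cent of the stroke, from 0 (shut) to 100 (fully open), set as the call begins (left out, the last holds). The fingers move at their own pace and stop on an object; the grip force is fixed at half the most. Time passes only in rows, so rows that do not move let the fingers close, or fill a call up. It gives the time, the measured TCP pose, the force, the opening and the grip force at its end, in the units of the state.
- bot.get_obs(): the state, without advancing time (a new reading comes with each control period).
- bot.capture(name): name is "side" or "top"; returns the picture (400x640x3 uint8, blue, green, red); there is no depth.
- bot.get_calibration(name): a dict with "vfov" (degrees; the focal length in pixels is half the picture's height over the tangent of half this angle, whatever the lens; pixels are square), "cx", "cy" (the principal point, pixels), "k1" (the pictures are not rectified: a ray, as slopes to the right and down, at radius r is drawn at 1 + k1 r^2 times it, then the intrinsics apply), "eye" and "rotation" of the camera in the world. Camera axes: x right, y down, z forward; pixel columns grow to the right and rows downward; lengths in mm; the calibration is good to about 2 mm. A picture is of the moment at which its call begins. get_calibration takes no time and is no camera call.
- bot.close_job(): hands the job in; it is judged then, once.
The state is a dict: "time": time; "joint_positions": joint angles; "dq": joint speeds; "tau": joint torques, N m; "tool_pos": TCP position; "tcp_rot": TCP orientation; "contact_force": force on the tool from outside, world axes, zero at the start; "moment": the same for the moment, N m; "grip_width": finger opening in mm; "finger_force": force on a finger pad.
Only numpy, scipy, OpenCV 4.12 (cv2) and the standard library are available. Lean on these libraries where they do the work, as an engineer would, in place of code of your own. Each camera call takes 0.05 s, during which the arm holds its last target. There are 200 camera calls.

### The job

The frosted jar stands right behind the bamboo tea box, where the lid needs to swing. First, with the lid still shut, slide the jar along the back of the box, either way, until it stands wholly past that end of the box; then put a fingertip under the tab of the lid, raise it and push it over past upright so that it falls back to its stop and stays open by its own weight. Push gently with the fingers and squeeze nothing: do not lift or tip the jar or fling the lid, and leave everything else where it stands.

Things in the scene. Friction and masses are not known exactly. Their poses are not given: they have to be found in the camera images.
- tea_box: Bamboo tea box with a hinged window lid, fixed on the unit top. 120 mm (x) by 160 mm (y) by 70 mm high, 78 mm with the lid. Origin: centre of its underside, at surface height. +x points to its hinge side (rear, to the robot's left), -x to its front with the finger tab (to the robot's right), +y to its end nearer the robot, z up. Yaw 1.15 to 1.85 rad. Behind it and past its rear corners only the jar stands.
- lid (a joint): Lid angle, rad: 0 shut, 2.27 (130 degrees) open on its stop, leaning back. Lid 0.24 kg, 8 mm thick, 120 by 160 mm, flat underside 70 mm up when shut. 1 to 2 N upward at the tab raises it. Lightly damped hinge: let go below 1.45 rad it falls shut, past 1.6 rad it falls open at 2 to 5 rad/s.
- lid_tab (a point): Middle of the underside of the finger tab on the lid's front edge; moves with the lid. Tab 60 mm wide (y), 8 mm thick, underside flush with the lid's, sticking out 25 mm from the box's front wall. This point: 12.5 mm out from the wall, 132.5 mm from the hinge line, 70 mm up when shut. Open space below the tab down to the surface.
- lid_hinge (a point): Middle of the hinge line: rear upper edge of the box, 60 mm behind the box's centre and 70 mm up; the lid turns about the box's y axis here, front edge upward and back.
- jar: Frosted glass jar, grey metal screw lid; loose, about 0.36 kg. Body 84 mm across, 72 mm high, then a sloping shoulder; screw lid 72 mm across, from 84 to 104 mm up. Origin: centre of its underside, z up. Starts 8 to 16 mm behind the box's rear wall, within 30 mm of its middle. Slides under 1 to 4 N, does not tip if pushed 35 to 55 mm up. Past the box's end: centre over 122 mm along the box's y.
- remote: Blue plastic remote, 165 by 44 by 19 mm, lying just past the far (-y) end of the tea box, its length along the box's x. Origin: centre of its underside. Bystander.
- coaster: Round bamboo coaster, 100 mm across, 10 mm thick, just past the near (+y) end of the tea box. Origin: centre of its underside. Bystander.
- mug: White mug with a handle, 76 mm across and 85 mm high, standing on the coaster. Origin: centre of its underside. Bystander.
- speaker: White upright cylindrical wireless speaker, 104 mm across, 165 mm high, far left or far right. Origin: centre of its underside. Bystander.
- succulent: Succulent in a clay pot, 98 mm across, about 115 mm high, far right or far left. Origin: centre of its underside. Bystander.
- key_bowl: Small blue glazed bowl, 116 mm across, 42 mm high, to the right. Origin: centre of its underside. Bystander.
- book: Closed book lying flat, 150 by 210 by 18 mm, to the left. Origin: centre of its underside. Bystander.
Things that resemble listed ones, but are neither listed nor needed, are in the scene too. What is shaped like the jar but green or yellow is not meant.

How it is judged:
By the outcome, as a careful person would: the job done as asked, in the order asked, and still so for the second after the job is handed in, with the robot touching nothing.
It also fails if it takes over 58 s, if anything falls off the work surface, if the arm or the gripper's body presses on something with over 40 N, if the wrist force passes 120 N, or if a joint passes its speed limit or range.

## Working session

There is one attempt and no reset: what is moved stays moved. The work goes in short steps, Python scripts to look and compute and a tool call to move; the robot and the scene stay as the last step left them, time stands still between calls to the robot, and variables do not carry over. Pictures are saved under pics/ and viewed, at most 10 in all, crops included, and the job is handed in when it is done.

Besides the shell and the picture viewer there is one more tool, called after "Emit:" as name(argument=value, ...), one argument or row to a line, values as JSON. jog_arm: Moves the arm, as the interface text tells. Shift numbers are shares of 80 mm and turn numbers shares of 0.1 rad, none past 1 either way. Its arguments: {"type":"object","properties":{"targets":{"type":"array","items":{"type":"object","properties":{"xyz":{"type":"array","items":{"type":"number"}},"spin":{"type":"number"}}}},"gripper":{"type":"number"}},"required":["targets"]}

```bash
mkdir -p pics; ls
python3 - <<'E'
from plant import bot
import cv2
for n in("side","top"):
    cv2.imwrite(f"pics/{n}0.png",bot.capture(n)); print(n,bot.get_calibration(n))
o=bot.get_obs(); print(o)
E
```

```text
pics
side {'vfov': 51.163689791688114, 'cx': 318.63634941495906, 'cy': 210.4098192574333, 'k1': -0.05648404601556868, 'eye': array([  109.2161786 , -1065.10497264,   697.67550012]), 'rotation': array([-2.07064509, -0.01663292, -0.37668827])}
top {'vfov': 46.53186950758138, 'cx': 315.78505818344314, 'cy': 201.2758140947612, 'k1': 0.03017565279202628, 'eye': array([ 266.34145532,   17.46088647, 1769.04506269]), 'rotation': array([-2.99407637e+00,  2.20095144e-03, -1.54142791e+00])}
{'time': 0.1, 'joint_positions': array([ 1.01900298e+00,  3.42646239e-01,  1.52488322e+00, -2.64457070e-05,
        1.27542496e+00, -1.45993211e-01]), 'dq': array([ 0.00024089, -0.00161255, -0.00201982,  0.00047218, -0.00015967,
        0.00065118]), 'tau': array([ 1.17082462e-03, -4.32004809e+01, -2.44694871e+01,  7.18906475e-02,
        5.26974583e-02, -3.44752920e-07]), 'tool_pos': array([207.04174917, 482.06487733, 226.13136036]), 'tcp_rot': array([-3.14024169e+00, -1.73082241e-04,  2.73580012e+00]), 'contact_force': array([-0.96197237, -0.16723408, -0.22627155]), 'moment': array([-0.03197073,  0.01013353, -0.03573325]), 'finger_force': 0.0, 'grip_width': 91.86764167666385}
```

View pics/side0.png

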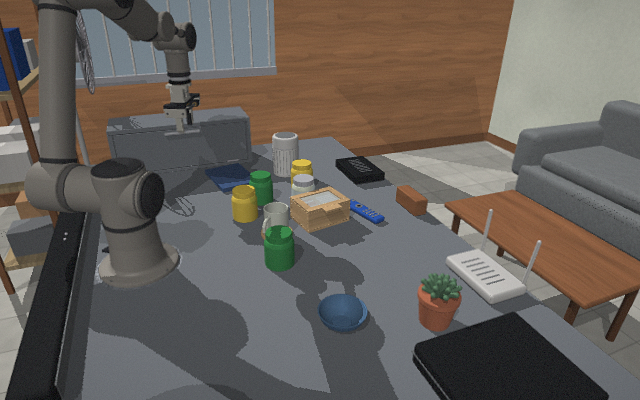

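View pics/top0.png

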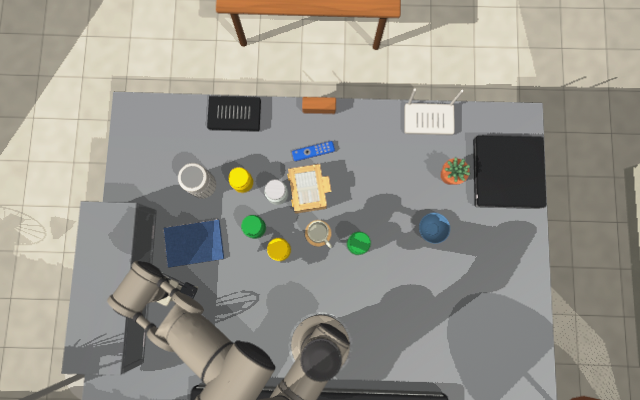

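```bash
cat > h.py <<'E'
import numpy as np, cv2
from plant import bot
from scipy.spatial.transform import Rotation as R
def cam(n):
    c=bot.get_calibration(n); M=R.from_euler('xyz',c['rotation']).as_matrix()
    return c,200/np.tan(np.radians(c['vfov']/2)),M
def pix(n,p):
    c,f,M=cam(n); q=(np.atleast_2d(p)-c['eye'])@M; s=q[:,:2]/q[:,2:]
    s=s*(1+c['k1']*(s**2).sum(1,keepdims=True)); return s*f+[c['cx'],c['cy']]
def world(n,uv,z):
    c,f,M=cam(n); d=(np.atleast_2d(uv)-[c['cx'],c['cy']])/f; s=d.copy()
    for _ in range(20): s=d/(1+c['k1']*(s**2).sum(1,keepdims=True))
    r=np.c_[s,np.ones(len(s))]@M.T; return c['eye']+r*((z-c['eye'][2])/r[:,2:])
E
python3 - <<'E'
from h import *
im=cv2.imread("pics/top0.png"); cv2.imwrite("pics/topc.png",cv2.resize(im[135:260,220:370],None,fx=4.8,fy=4.8,interpolation=cv2.INTER_CUBIC))
im=cv2.imread("pics/side0.png"); cv2.imwrite("pics/sidec.png",cv2.resize(im[150:275,225:385],None,fx=4.8,fy=4.8,interpolation=cv2.INTER_CUBIC))
print(pix("top",[207,482,226]))
E
```

```text
[[173.71497381 284.83470727]]
```

View pics/topc.png

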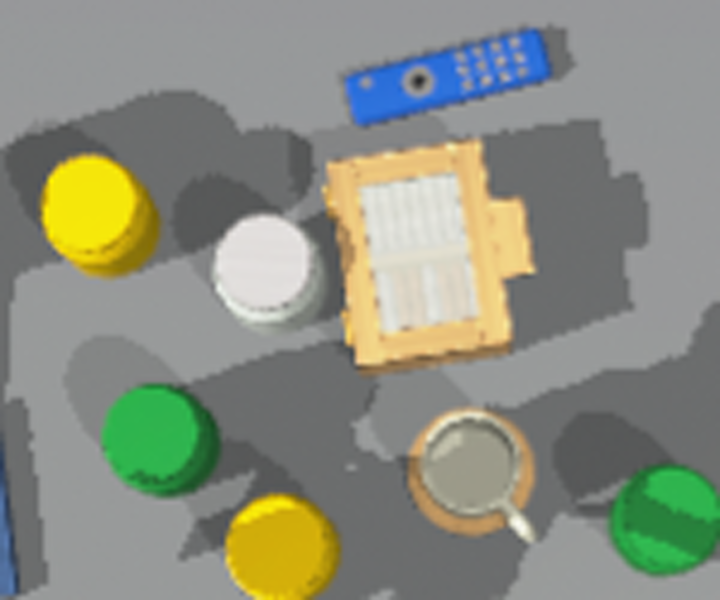

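View pics/sidec.png

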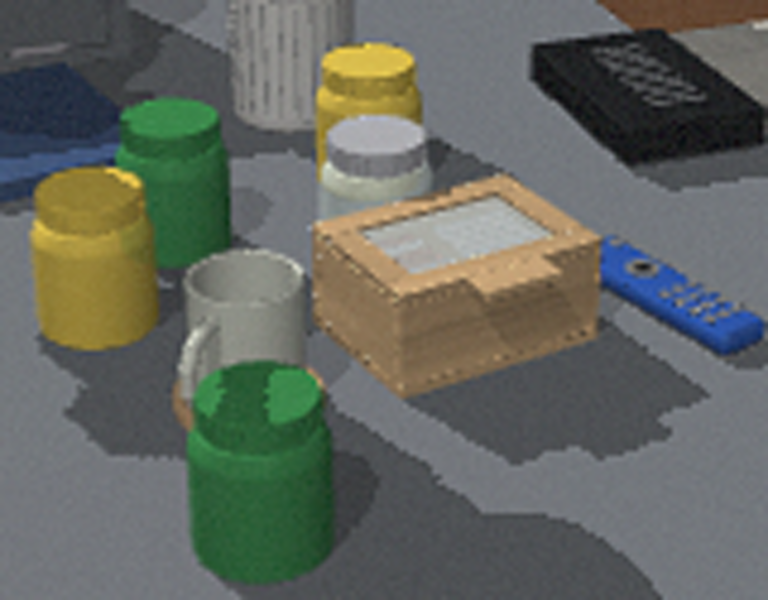

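The top crop (4.8x, offset 220,135) shows the box lid corners at (327,163), (480,141), (511,347) and (357,365), the tab at right (495..534, 198..277), and the grey jar lid centred at (265,263). The remote is at the top, and the mug on its coaster is below. The side crop (offset 225,150) confirms the lid is shut with the jar behind the box.

Run:
```python
from h import *
np.set_printoptions(precision=1,suppress=True)
T=lambda l:np.array(l)/4.8+[220,135]-0.4
S=lambda l:np.array(l)/4.8+[225,150]-0.4
c=world("top",T([(327,163),(480,141),(511,347),(357,365)]),78)[:,:2]
print("corners top",c, "mean",c.mean(0))
s=world("side",S([(503,177),(601,238),(404,298),(313,229)]),78)[:,:2]; print("side",s,s.mean(0))
for q in (c,s):
    x=(q[1]+q[2]-q[0]-q[3]);y=(q[2]+q[3]-q[0]-q[1])
    print("yaw of box +x-pointing-rear",np.arctan2(-x[1],-x[0]),np.arctan2(y[1],y[0])+np.pi/2,np.linalg.norm(x)/2,np.linalg.norm(y)/2)
j=world("top",T([(265,263)]),104)[0]; j2=world("side",S([(376,133)]),104)[0];print("jar",j,j2)
print("green",world("top",T([(158,437),(283,548),(92,207),(668,512)]),104))
print("mug",world("top",T([(470,466)]),85),"coaster",world("top",T([(472,471)]),10))
print("remote",world("top",T([(345,78),(540,30),(551,77),(362,125)]),19))
print("tab",world("top",T([(524,198),(534,273),(495,200),(505,277)]),78))
```

```text
corners top [[637.2 136.3]
 [658.   18.5]
 [497.7  -9.7]
 [480.4 107.4]] mean [568.3  63.1]
side [[634.9 134.5]
 [660.2  23. ]
 [504.7 -10.9]
 [480.3 101.8]] [570.   62.1]
yaw of box +x-pointing-rear 1.7315841149942839 -1.3925627466305244 119.02920697055615 161.09149041011844
yaw of box +x-pointing-rear 1.7888276953112616 -1.3591905210520365 114.82949536523977 158.60088973529452
jar [552.8 178.5 104. ] [555.2 183.3 104. ]
green [[ 418.6  252.8  104. ]
 [ 338.7  156.   104. ]
 [ 592.1  311.5  104. ]
 [ 373.7 -129.3  104. ]]
mug [[405.2  19.   85. ]] coaster [[407.5  17.3  10. ]]
remote [[720.4 128.6  19. ]
 [764.7 -27.3  19. ]
 [726.  -37.1  19. ]
 [682.1 113.6  19. ]]
tab [[614.  -16.7  78. ]
 [555.5 -25.9  78. ]
 [611.8   5.6  78. ]
 [551.8  -3.7  78. ]]
```

```bash
cat >> h.py <<'E'
B=np.array([569,63.]);YAW=1.745
ex=np.array([np.cos(YAW),np.sin(YAW)]);ey=np.array([-ex[1],ex[0]])
def b2w(x,y): return B+x*ex+y*ey
def w2b(p): d=np.asarray(p)[:2]-B; return d@ex,d@ey
def go(x,y,z,yaw=None):
    """total shift (units of 80mm) along present tool axes to box-frame point, and spin units"""
    o=bot.get_obs(); M=R.from_euler('xyz',o['tcp_rot']).as_matrix()
    d=np.r_[b2w(x,y),z]-o['tool_pos']; y0=o['tcp_rot'][2]
    s=0 if yaw is None else -((yaw-y0+np.pi)%(2*np.pi)-np.pi)/.1
    print('t',o['time'],'box',np.round(w2b(o['tool_pos']),1),'z',round(o['tool_pos'][2],1),'shift',np.round(d@M/80,3),'spin',round(s,2),'F',np.round(o['contact_force'],1))
E
python3 -c "
from h import *
print(b2w(117,62)); go(117,62,226,3.316)"
```

```text
[487.65947939 167.48310728]
t 0.1 box [475.5 283.8] z 226.1 shift [-4.775e+00 -2.228e+00  4.000e-03] spin -5.8 F [-1.  -0.2 -0.2]
```

Emit:
jog_arm(
  gripper=50,
  targets=[
    {"xyz":[-0.6,-0.28,0],"spin":0},
    {"xyz":[-0.6,-0.28,0],"spin":0},
    {"xyz":[-0.6,-0.28,0],"spin":0},
    {"xyz":[-0.6,-0.28,0],"spin":0},
    {"xyz":[-0.6,-0.28,0],"spin":0},
    {"xyz":[-0.6,-0.28,0],"spin":0},
    {"xyz":[-0.6,-0.28,0],"spin":0},
    {"xyz":[-0.58,-0.27,0],"spin":0},
    {"xyz":[0,0,0],"spin":-1},
    {"xyz":[0,0,0],"spin":-1},
  ],
)

```text
time: 1.35
tool_pos: [488.3, 166.7, 226.1]
tcp_rot: [-3.141, -0.001, 2.937]
contact_force: [0.7, 0.4, -0.1]
grip_width: 45.8
finger_force: 0.0
```

Emit:
jog_arm(
  targets=[
    {"xyz":[0,0,0],"spin":-1},
    {"xyz":[0,0,0],"spin":-1},
    {"xyz":[0,0,0],"spin":-1},
    {"xyz":[0,0,0],"spin":-0.8},
    {"xyz":[0,0,0.25],"spin":0},
    {"xyz":[0,0,0.25],"spin":0},
    {"xyz":[0,0,0.25],"spin":0},
    {"xyz":[0,0,0.25],"spin":0},
    {"xyz":[0,0,0],"spin":0},
    {"xyz":[0,0,0],"spin":0},
  ],
)

```text
time: 2.6
tool_pos: [488.5, 167.6, 147.3]
tcp_rot: [3.142, 0.001, -2.967]
contact_force: [-0.3, -0.5, 0.6]
grip_width: 45.8
finger_force: 0.0
```

Run:
```python
from h import *
go(117,62,45,3.316)
a=bot.capture("top");b=bot.capture("side")
cv2.imwrite("pics/c1.png",np.hstack([cv2.resize(a[120:270,220:370],(390,390),interpolation=cv2.INTER_CUBIC),cv2.resize(b[130:280,225:375],(390,390),interpolation=cv2.INTER_CUBIC)]))
```

```text
t 2.6 box [117.   61.2] z 147.3 shift [1.100e-02 1.000e-03 1.279e+00] spin -0.0 F [-0.3 -0.5  0.6]
```

View pics/c1.png

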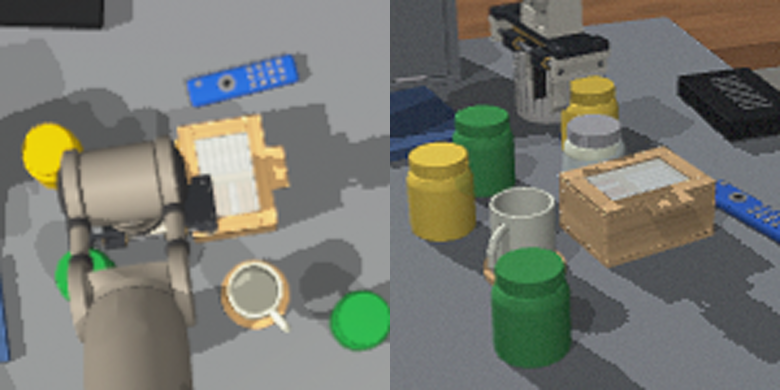

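The left view shows the gripper hovering over the near side of the jar. The right view shows the fingers at about (545,90), not touching anything. Next I descend.

Emit:
jog_arm(
  targets=[
    {"xyz":[0,0,0.16],"spin":0},
    {"xyz":[0,0,0.16],"spin":0},
    {"xyz":[0,0,0.16],"spin":0},
    {"xyz":[0,0,0.16],"spin":0},
    {"xyz":[0,0,0.16],"spin":0},
    {"xyz":[0,0,0.16],"spin":0},
    {"xyz":[0,0,0.16],"spin":0},
    {"xyz":[0,0,0.15],"spin":0},
    {"xyz":[0,0,0],"spin":0},
    {"xyz":[0,0,0],"spin":0},
  ],
)

```text
time: 3.95
tool_pos: [488.4, 167.6, 45.3]
tcp_rot: [3.141, 0.001, -2.967]
contact_force: [0.5, 0.1, -0.0]
grip_width: 46.0
finger_force: 0.0
```

Emit:
jog_arm(
  targets=[
    {"xyz":[-0.03,0,0],"spin":0},
    {"xyz":[-0.03,0,0],"spin":0},
    {"xyz":[-0.03,0,0],"spin":0},
    {"xyz":[-0.03,0,0],"spin":0},
    {"xyz":[-0.03,0,0],"spin":0},
    {"xyz":[-0.03,0,0],"spin":0},
    {"xyz":[-0.03,0,0],"spin":0},
    {"xyz":[-0.03,0,0],"spin":0},
    {"xyz":[-0.03,0,0],"spin":0},
    {"xyz":[-0.03,0,0],"spin":0},
  ],
)

```text
time: 5.2
tool_pos: [511.4, 171.7, 45.0]
tcp_rot: [3.141, -0.001, -2.967]
contact_force: [-3.2, 0.3, 2.1]
grip_width: 45.7
finger_force: 1.7
```

Emit:
jog_arm(
  targets=[
    {"xyz":[-0.05,0,0],"spin":0},
    {"xyz":[-0.05,0,0],"spin":0},
    {"xyz":[-0.05,0,0],"spin":0},
    {"xyz":[-0.05,0,0],"spin":0},
    {"xyz":[-0.05,0,0],"spin":0},
    {"xyz":[-0.05,0,0],"spin":0},
    {"xyz":[-0.05,0,0],"spin":0},
    {"xyz":[-0.05,0,0],"spin":0},
    {"xyz":[-0.05,0,0],"spin":0},
    {"xyz":[-0.05,0,0],"spin":0},
  ],
)

```text
time: 6.45
tool_pos: [551.5, 178.7, 45.1]
tcp_rot: [3.142, 0.0, -2.967]
contact_force: [-3.0, 0.3, 1.0]
grip_width: 45.9
finger_force: 1.5
```

Run:
```python
from h import *
go(117,-92,45,3.316)
a=bot.capture("top");b=bot.capture("side")
cv2.imwrite("pics/c2.png",np.hstack([cv2.resize(a[120:270,220:370],(390,390),interpolation=cv2.INTER_CUBIC),cv2.resize(b[130:280,225:375],(390,390),interpolation=cv2.INTER_CUBIC)]))
```

```text
t 6.45 box [117.   -2.8] z 45.1 shift [-1.115e+00  0.000e+00  1.000e-03] spin -0.0 F [-3.   0.3  1. ]
```

View pics/c2.png

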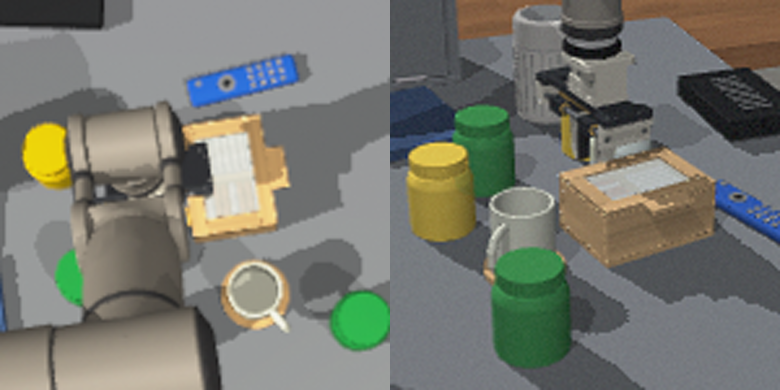

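The push is steady at about 3 N. The gripper hides the jar, and nothing else has moved, so I continue.

Emit:
jog_arm(
  targets=[
    {"xyz":[-0.05,0,0],"spin":0},
    {"xyz":[-0.05,0,0],"spin":0},
    {"xyz":[-0.05,0,0],"spin":0},
    {"xyz":[-0.05,0,0],"spin":0},
    {"xyz":[-0.05,0,0],"spin":0},
    {"xyz":[-0.05,0,0],"spin":0},
    {"xyz":[-0.05,0,0],"spin":0},
    {"xyz":[-0.05,0,0],"spin":0},
    {"xyz":[-0.05,0,0],"spin":0},
    {"xyz":[-0.05,0,0],"spin":0},
  ],
)

```text
time: 7.8
tool_pos: [590.9, 185.6, 45.2]
tcp_rot: [3.142, 0.0, -2.967]
contact_force: [-3.0, -0.5, -0.2]
grip_width: 45.7
finger_force: 1.6
```

Emit:
jog_arm(
  targets=[
    {"xyz":[-0.05,0,0],"spin":0},
    {"xyz":[-0.05,0,0],"spin":0},
    {"xyz":[-0.05,0,0],"spin":0},
    {"xyz":[-0.05,0,0],"spin":0},
    {"xyz":[-0.05,0,0],"spin":0},
    {"xyz":[-0.05,0,0],"spin":0},
    {"xyz":[-0.05,0,0],"spin":0},
    {"xyz":[-0.05,0,0],"spin":0},
    {"xyz":[-0.05,0,0],"spin":0},
    {"xyz":[-0.05,0,0],"spin":0},
  ],
)

```text
time: 9.05
tool_pos: [630.2, 192.6, 45.1]
tcp_rot: [3.142, 0.0, -2.967]
contact_force: [-2.4, -0.3, 1.0]
grip_width: 45.9
finger_force: 1.6
```

Emit:
jog_arm(
  targets=[
    {"xyz":[-0.05,0,0],"spin":0},
    {"xyz":[-0.05,0,0],"spin":0},
    {"xyz":[-0.04,0,0],"spin":0},
    {"xyz":[-0.02,0,0],"spin":0},
    {"xyz":[0,0,0],"spin":0},
    {"xyz":[0.05,0,0],"spin":0},
    {"xyz":[0.1,0,0],"spin":0},
    {"xyz":[0.15,0,0],"spin":0},
    {"xyz":[0.2,0,-0.1],"spin":0},
    {"xyz":[0,0,-0.4],"spin":0},
  ],
)

```text
time: 10.3
tool_pos: [600.5, 187.4, 83.7]
tcp_rot: [3.142, -0.005, -2.967]
contact_force: [0.4, -0.6, -0.1]
grip_width: 45.7
finger_force: 0.0
```

Emit:
jog_arm(
  gripper=0,
  targets=[
    {"xyz":[0,0,-0.5],"spin":0},
    {"xyz":[0,0,-0.5],"spin":0},
    {"xyz":[0,0,-0.5],"spin":0},
    {"xyz":[0,0,0],"spin":1},
    {"xyz":[0,0,0],"spin":1},
    {"xyz":[0,0,0],"spin":1},
    {"xyz":[0,0,0],"spin":1},
    {"xyz":[0,0,0],"spin":1},
    {"xyz":[0,0,0],"spin":1},
    {"xyz":[0,0,0],"spin":1},
  ],
)

```text
time: 11.55
tool_pos: [602.9, 187.7, 205.2]
tcp_rot: [3.141, 0.0, 2.613]
contact_force: [-0.2, 0.6, 0.8]
grip_width: 0.9
finger_force: 0.0
```

Emit:
jog_arm(
  targets=[
    {"xyz":[0,0,0],"spin":1},
    {"xyz":[0,0,0],"spin":1},
    {"xyz":[0,0,0],"spin":1},
    {"xyz":[0,0,0],"spin":1},
    {"xyz":[0,0,0],"spin":1},
    {"xyz":[0,0,0],"spin":1},
    {"xyz":[0,0,0],"spin":1},
    {"xyz":[0,0,0],"spin":1},
    {"xyz":[0,0,0],"spin":0.7},
    {"xyz":[0,0,0],"spin":0},
  ],
)

```text
time: 12.8
tool_pos: [602.9, 187.7, 205.3]
tcp_rot: [3.141, -0.0, 1.746]
contact_force: [-0.4, 0.6, 0.6]
grip_width: 0.1
finger_force: 0.0
```

```bash
python3 -c "
from h import *
go(-125,0,200,1.745)"
```

```text
t 12.8 box [117. -55.] z 205.3 shift [-3.024 -0.692  0.065] spin 0.01 F [-0.4  0.6  0.6]
```

Emit:
jog_arm(
  targets=[
    {"xyz":[-0.5,-0.12,0],"spin":0},
    {"xyz":[-0.5,-0.12,0],"spin":0},
    {"xyz":[-0.5,-0.12,0],"spin":0},
    {"xyz":[-0.5,-0.11,0],"spin":0},
    {"xyz":[-0.5,-0.11,0],"spin":0},
    {"xyz":[-0.52,-0.11,0],"spin":0},
    {"xyz":[0,0,0.4],"spin":0},
    {"xyz":[0,0,0.4],"spin":0},
    {"xyz":[0,0,0],"spin":0},
    {"xyz":[0,0,0],"spin":0},
  ],
)

```text
time: 14.05
tool_pos: [591.6, -59.7, 142.4]
tcp_rot: [3.14, 0.001, 1.747]
contact_force: [0.7, -0.7, -0.3]
grip_width: 0.5
finger_force: 0.0
```

Run:
```python
from h import *
go(-105,0,50,1.745)
a=bot.capture("top");b=bot.capture("side")
cv2.imwrite("pics/c3.png",np.hstack([cv2.resize(a[120:270,220:370],(390,390),interpolation=cv2.INTER_CUBIC),cv2.resize(b[130:280,245:395],(390,390),interpolation=cv2.INTER_CUBIC)]))
```

```text
t 14.05 box [-124.8   -0.9] z 142.4 shift [ 0.248 -0.013  1.155] spin 0.02 F [ 0.7 -0.7 -0.3]
```

View pics/c3.png

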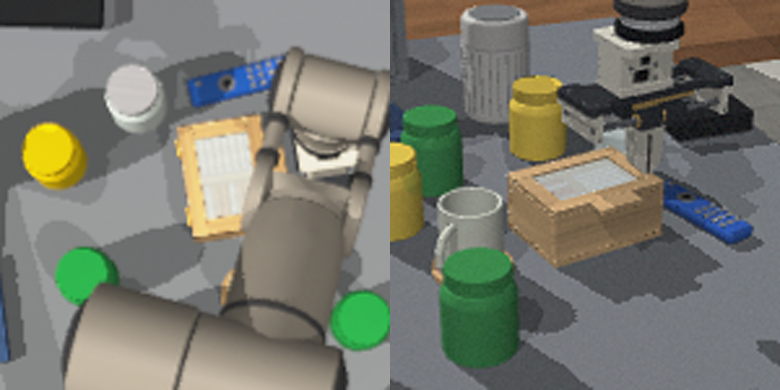

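Run:
```python
from h import *
p=world("top",[(134/2.6+219.8,91/2.6+119.8)],104)[0]; print(p,w2b(p))
print((pix("side",[np.r_[591.6,-59.7,142.4]])-[245,130])*2.6+[390,0])
```

```text
[681.26756359 196.59678436 104.        ] (np.float64(112.11612612810566), np.float64(-133.7238979714281))
[[642.160091  169.9946123]]
```

Emit:
jog_arm(
  targets=[
    {"xyz":[0,0,0.2],"spin":0},
    {"xyz":[0,0,0.2],"spin":0},
    {"xyz":[0,0,0.2],"spin":0},
    {"xyz":[0,0,0.2],"spin":0},
    {"xyz":[0,0,0.15],"spin":0},
    {"xyz":[0,0,0.13],"spin":0},
    {"xyz":[0.05,-0.01,0],"spin":0},
    {"xyz":[0.05,0,0],"spin":0},
    {"xyz":[0.05,0,0],"spin":0},
    {"xyz":[0,0,0],"spin":0},
  ],
)

```text
time: 15.4
tool_pos: [588.2, -47.6, 55.2]
tcp_rot: [3.141, 0.0, 1.746]
contact_force: [0.5, 1.1, 0.2]
grip_width: 0.4
finger_force: 0.0
```

The jar now stands at box y = -134 mm, which is past the end. Next I close on the tab edge gently.

Emit:
jog_arm(
  targets=[
    {"xyz":[0.05,0,0],"spin":0},
    {"xyz":[0.05,0,0],"spin":0},
    {"xyz":[0.03,0,0],"spin":0},
    {"xyz":[0.02,0,0],"spin":0},
    {"xyz":[0.02,0,0],"spin":0},
    {"xyz":[0.01,0,0],"spin":0},
    {"xyz":[0.01,0,0],"spin":0},
    {"xyz":[0.01,0,0],"spin":0},
    {"xyz":[0,0,0],"spin":0},
    {"xyz":[0,0,0],"spin":0},
  ],
)

```text
time: 16.65
tool_pos: [585.3, -32.3, 54.7]
tcp_rot: [3.142, -0.0, 1.746]
contact_force: [-0.5, -0.2, 0.1]
grip_width: -0.1
finger_force: 0.0
```

Emit:
jog_arm(
  targets=[
    {"xyz":[0.01,0,0],"spin":0},
    {"xyz":[0.01,0,0],"spin":0},
    {"xyz":[0.01,0,0],"spin":0},
    {"xyz":[0,0,0],"spin":0},
    {"xyz":[0,0,0],"spin":0},
    {"xyz":[0,0,0],"spin":0},
    {"xyz":[0,0,0],"spin":0},
    {"xyz":[0,0,0],"spin":0},
    {"xyz":[0,0,0],"spin":0},
    {"xyz":[0,0,0],"spin":0},
  ],
)

```text
time: 17.9
tool_pos: [584.9, -30.1, 54.8]
tcp_rot: [3.141, 0.0, 1.746]
contact_force: [0.4, -5.3, 0.0]
grip_width: 0.6
finger_force: 2.4
```

Emit:
jog_arm(
  targets=[
    {"xyz":[0.01,0,0],"spin":0},
    {"xyz":[0.0,0,-0.02],"spin":0},
    {"xyz":[0.0,0,-0.02],"spin":0},
    {"xyz":[0,0,-0.02],"spin":0},
    {"xyz":[0.003,0,-0.02],"spin":0},
    {"xyz":[0,0,-0.02],"spin":0},
    {"xyz":[0.003,0,-0.02],"spin":0},
    {"xyz":[0,0,0],"spin":0},
    {"xyz":[0,0,0],"spin":0},
    {"xyz":[0,0,0],"spin":0},
  ],
)

```text
time: 19.15
tool_pos: [584.8, -29.6, 64.4]
tcp_rot: [3.141, 0.001, 1.746]
contact_force: [-0.2, -6.8, -0.9]
grip_width: 0.5
finger_force: 3.8
```

Run:
```python
from h import *
go(-94,0,65,1.745)
a=bot.capture("side"); cv2.imwrite("pics/c4.png",cv2.resize(a[160:260,275:385],None,fx=6,fy=6,interpolation=cv2.INTER_CUBIC))
```

```text
t 19.15 box [-93.9   0.5] z 64.4 shift [-0.001  0.006 -0.007] spin 0.01 F [-0.2 -6.8 -0.9]
```

View pics/c4.png

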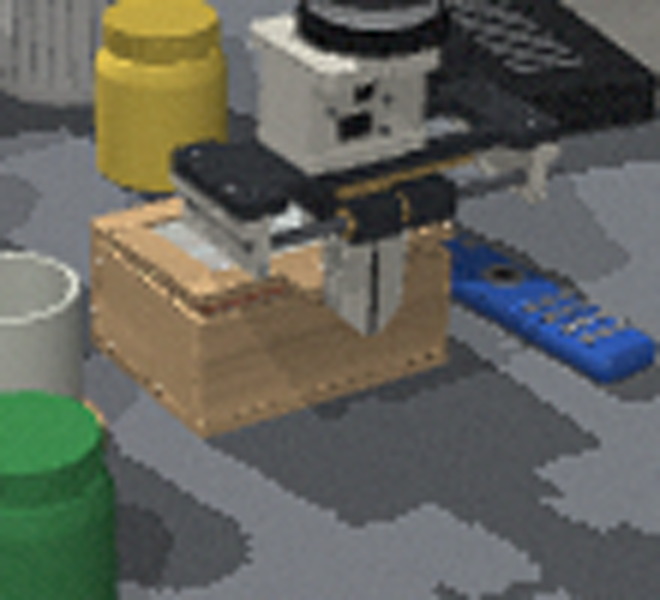

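The lid is raised by about 10 mm: the red gap shows at (250,295) in the crop, with the fingertip against the tab at (370,320). I continue along the arc.

```bash
python3 -c "
import numpy as np
t=0.066+0.04*np.arange(40);x=-145*np.cos(t)/80;z=145*np.sin(t)/80
for a in zip(np.round(t[1:],2),np.round(np.diff(x),3),np.round(np.diff(z),3)):print(*a,end='; ')"
```

```text
0.11 0.006 0.072; 0.15 0.009 0.072; 0.19 0.012 0.071; 0.23 0.015 0.071; 0.27 0.018 0.07; 0.31 0.02 0.07; 0.35 0.023 0.069; 0.39 0.026 0.068; 0.43 0.029 0.067; 0.47 0.031 0.065; 0.51 0.034 0.064; 0.55 0.036 0.063; 0.59 0.039 0.061; 0.63 0.041 0.06; 0.67 0.044 0.058; 0.71 0.046 0.056; 0.75 0.048 0.054; 0.79 0.05 0.052; 0.83 0.052 0.05; 0.87 0.054 0.048; 0.91 0.056 0.046; 0.95 0.058 0.044; 0.99 0.06 0.041; 1.03 0.061 0.039; 1.07 0.063 0.036; 1.11 0.064 0.034; 1.15 0.065 0.031; 1.19 0.067 0.029; 1.23 0.068 0.026; 1.27 0.069 0.023; 1.31 0.07 0.02; 1.35 0.07 0.018; 1.39 0.071 0.015; 1.43 0.072 0.012; 1.47 0.072 0.009; 1.51 0.072 0.006; 1.55 0.072 0.003; 1.59 0.072 0.0; 1.63 0.072 -0.003;
```

Emit:
jog_arm(
  targets=[
    {"xyz":[0.008,0,-0.06],"spin":0},
    {"xyz":[0.01,0,-0.072],"spin":0},
    {"xyz":[0.014,0,-0.072],"spin":0},
    {"xyz":[0.016,0,-0.072],"spin":0},
    {"xyz":[0.018,0,-0.07],"spin":0},
    {"xyz":[0.021,0,-0.07],"spin":0},
    {"xyz":[0.024,0,-0.069],"spin":0},
    {"xyz":[0.026,0,-0.068],"spin":0},
    {"xyz":[0.029,0,-0.067],"spin":0},
    {"xyz":[0.031,0,-0.065],"spin":0},
  ],
)

```text
time: 20.45
tool_pos: [582.0, -14.3, 119.9]
tcp_rot: [3.141, 0.002, 1.746]
contact_force: [-0.6, -8.5, 4.0]
grip_width: 0.4
finger_force: 3.9
```

Emit:
jog_arm(
  targets=[
    {"xyz":[0.034,0,-0.064],"spin":0},
    {"xyz":[0.036,0,-0.063],"spin":0},
    {"xyz":[0.039,0,-0.061],"spin":0},
    {"xyz":[0.041,0,-0.06],"spin":0},
    {"xyz":[0.044,0,-0.058],"spin":0},
    {"xyz":[0.046,0,-0.056],"spin":0},
    {"xyz":[0.048,0,-0.054],"spin":0},
    {"xyz":[0.05,0,-0.052],"spin":0},
    {"xyz":[0,0,0],"spin":0},
    {"xyz":[0,0,0],"spin":0},
  ],
)

```text
time: 21.7
tool_pos: [577.4, 13.4, 156.8]
tcp_rot: [3.141, 0.0, 1.746]
contact_force: [0.8, -4.1, 3.1]
grip_width: 0.5
finger_force: 2.1
```

Run:
```python
from h import *
go(-94,0,65,1.745)
a=bot.capture("side"); cv2.imwrite("pics/c5.png",cv2.resize(a[140:240,275:385],None,fx=5,fy=5,interpolation=cv2.INTER_CUBIC))
```

```text
t 21.7 box [-50.3   0.3] z 156.8 shift [-0.545  0.002  1.147] spin 0.01 F [ 0.8 -4.1  3.1]
```

View pics/c5.png

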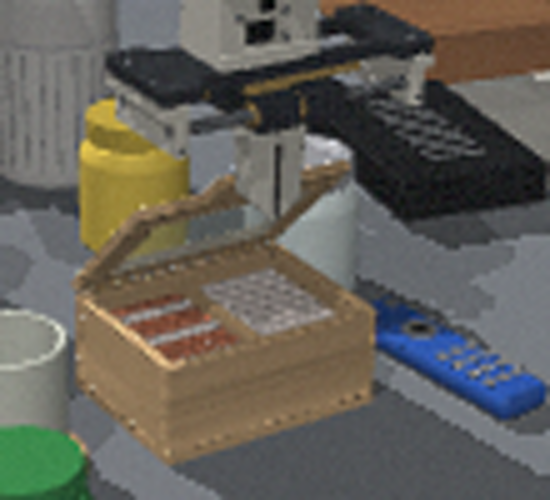

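The lid is open about 45°, with the finger under and in front of the tab edge at (270,205). The jar is clear behind the far end. I continue.

Emit:
jog_arm(
  targets=[
    {"xyz":[0.052,0,-0.05],"spin":0},
    {"xyz":[0.054,0,-0.048],"spin":0},
    {"xyz":[0.056,0,-0.046],"spin":0},
    {"xyz":[0.058,0,-0.044],"spin":0},
    {"xyz":[0.06,0,-0.041],"spin":0},
    {"xyz":[0.061,0,-0.039],"spin":0},
    {"xyz":[0.063,0,-0.036],"spin":0},
    {"xyz":[0.064,0,-0.034],"spin":0},
    {"xyz":[0.065,0,-0.031],"spin":0},
    {"xyz":[0.067,0,-0.029],"spin":0},
  ],
)

```text
time: 23.0
tool_pos: [568.6, 61.1, 188.5]
tcp_rot: [-3.141, -0.0, 1.746]
contact_force: [0.0, 0.7, -0.4]
grip_width: 0.2
finger_force: 0.2
```

Emit:
jog_arm(
  targets=[
    {"xyz":[0.06,0,-0.02],"spin":0},
    {"xyz":[0.06,0,-0.02],"spin":0},
    {"xyz":[0.06,0,-0.015],"spin":0},
    {"xyz":[0.06,0,-0.01],"spin":0},
    {"xyz":[0.06,0,0],"spin":0},
    {"xyz":[0.05,0,0],"spin":0},
    {"xyz":[0.05,0,0],"spin":0},
    {"xyz":[0.04,0,0],"spin":0},
    {"xyz":[0.04,0,0],"spin":0},
    {"xyz":[0.04,0,0],"spin":0},
  ],
)

```text
time: 24.25
tool_pos: [561.5, 101.9, 193.6]
tcp_rot: [3.142, -0.0, 1.746]
contact_force: [0.6, 0.0, -0.1]
grip_width: 0.5
finger_force: 0.0
```

```bash
python3 -c "
from h import *
go(66,0,190,1.745)"
```

```text
t 24.25 box [39.6  0.6] z 193.6 shift [0.33  0.008 0.045] spin 0.01 F [ 0.6  0.  -0.1]
```

Emit:
jog_arm(
  targets=[
    {"xyz":[0.04,0,0],"spin":0},
    {"xyz":[0.04,0,0],"spin":0},
    {"xyz":[0.04,0,0],"spin":0},
    {"xyz":[0.04,0,0],"spin":0},
    {"xyz":[0.04,0,0],"spin":0},
    {"xyz":[0.04,0,0],"spin":0},
    {"xyz":[0.04,0,0],"spin":0},
    {"xyz":[0.04,0,0],"spin":0},
    {"xyz":[0.03,0,0],"spin":0},
    {"xyz":[0,0,0],"spin":0},
  ],
)

```text
time: 25.5
tool_pos: [556.6, 129.4, 193.6]
tcp_rot: [3.142, -0.0, 1.746]
contact_force: [0.8, -0.1, -0.3]
grip_width: 0.6
finger_force: 0.0
```

Emit:
jog_arm(
  targets=[
    {"xyz":[0,0,0],"spin":0},
    {"xyz":[0,0,0],"spin":0},
    {"xyz":[0,0,0],"spin":0},
    {"xyz":[0,0,0],"spin":0},
    {"xyz":[-0.3,0,0],"spin":0},
    {"xyz":[-0.5,0,0],"spin":0},
    {"xyz":[-0.5,0,0],"spin":0},
    {"xyz":[-0.5,0,-0.2],"spin":0},
    {"xyz":[-0.5,0,-0.2],"spin":0},
    {"xyz":[0,0,0],"spin":0},
  ],
)

```text
time: 26.75
tool_pos: [589.6, -54.8, 226.7]
tcp_rot: [3.139, 0.001, 1.742]
contact_force: [-0.5, 0.2, -0.1]
grip_width: 0.1
finger_force: 0.0
```

Run:
```python
from h import *
go(66,0,190,1.745)
a=bot.capture("top");b=bot.capture("side")
cv2.imwrite("pics/c6.png",np.hstack([cv2.resize(a[120:270,220:370],(390,390),interpolation=cv2.INTER_CUBIC),cv2.resize(b[130:280,245:395],(390,390),interpolation=cv2.INTER_CUBIC)]))
```

```text
t 26.75 box [-1.195e+02  1.000e-01] z 226.7 shift [ 2.32  -0.006  0.455] spin -0.03 F [-0.5  0.2 -0.1]
```

View pics/c6.png

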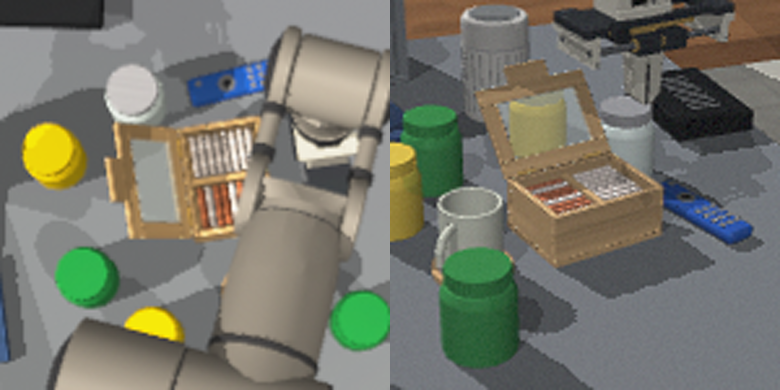

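The lid rests open, leaning back (about (150,180) in the top view). The jar at (134,91) is upright beyond the far end, the bystanders haven't moved and the robot is clear of everything. I'm handing in the job.

```bash
python3 -c "
from plant import bot
print(bot.close_job())"
```

```text
the job is handed in; nothing more can be done
None
```

The job is handed in at about 27 s: the jar stands about 134 mm along the box, past its far end, and the lid rests open on its stop, but the jog cannot tilt the tool, so I started the lift by pressing a finger against the tab's front edge rather than from under it.

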